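# Sort out the mixed-up watches

## Robot

A 6-joint arm with a two-finger parallel gripper is mounted at the origin on the work surface. World frame = base frame: x ahead of the robot, y to its left, z up, the work surface at z = 0. Lengths are in mm, angles in rad, forces in N, time in s.
With the tool pointing down it reaches from about 300 to 775 mm from the base axis. Payload 14.6 kg.
Tool frame: the origin (TCP) lies at the very end of the fingers, on their centre line; the grasp point (between the pads) lies 19 mm behind it; y points along the fingers, z is the direction in which the jaws open and shut, and the axes are right-handed (so a half turn about y gives the same grasp; the last joint's range is limited). The gripper opens to 94 mm and grips with 3 to 60 N. Pads are 16 mm wide; open, the fingers measure 119 mm over their backs; the gripper's body (75 mm by 177 mm) begins 78 mm behind the grasp point.
Start: joints at [-1.336, 0.3, 1.521, -0, 1.321, -0.067], TCP at [163.475, -525.134, 205.446] pointing down, gripper open.
Joint ranges: [-3.03, 3.03], [-0.79, 2.21], [0.23, 2.52], [-1.04, 4.18], [0, 3.07], [-2.55, 2.55]. Speed limits (rad/s): [2.22, 2.22, 2.57, 3.14, 3.14, 3.14].

## Interface

Orientations are given as [roll, pitch, yaw] about the fixed x, y, z axes, in that order (R = Rz(yaw) Ry(pitch) Rx(roll)).
In Python, from cell import monitor, optics, manip gives the robot as it stands.
- The arm moves only by the shell command python3 -m creep 'ROWS' [FORCE]. ROWS is JSON, a list of rows, each an object of numbers: "tx", "ty", "tz": the shift along the tool's x, y, z scaled (see below); "turn": the turn about the tool's y scaled (see below); "fingers": the finger opening in mm, from 0 to 94. In form: [{"tx": .., "ty": .., "tz": .., "turn": .., "fingers": ..}, ...]. A call has 1 to 20 rows; each row is the pose to reach, as a shift and turn from the pose measured when the call began, along the tool's axes at that moment, turning the shorter way round; what a row does not reach only later rows make up. The controller multiplies each number of a shift by 200 mm and each number of a turn by pi rad. A row lasts 1/10 s, in which the tool goes at most 50 mm and 8.59 degrees, less where a joint would pass 70% of its speed; a pose out of reach is approached as far as the arm can. A call with a number of a shift or a turn outside -1 to 1 is refused whole. A call with a gripper value outside its range is refused whole. The fingers move at their own pace and stop on an object; FORCE is the grip in N (left out, the last holds). Time passes only in rows, so rows that repeat a pose let the fingers close. It gives the time, the measured TCP pose, the force and the opening at its end, in the units of the state.
- monitor.read_state(): the state, without advancing time (a new reading comes with each control period).
- optics.camera(name): name is "scene" or "top"; returns a dict with "frame" (400x640x3 uint8, red, green, blue), "range_z" (400x640 float32, mm along the optical axis (not along the pixel's ray), 0 where there is no reading), "fx", "fy", "cx", "cy" (pixels), "R" (3x3) and "t" (3): a world point X has camera coordinates R X + t. Camera axes: x right, y down, z forward; pixel columns grow to the right and rows downward; lengths in mm; the calibration is good to about 2 mm. A picture is of the moment at which its call begins.
- manip.sign_off(): hands the job in, once; it reports no verdict.
The state is a dict: "clock": time; "joints": joint angles; "qd": joint speeds; "effort": joint torques, N m; "eef_pos": TCP position; "eef_rot": TCP orientation; "wrist_force": force on the tool from outside, world axes, zero at the start; "moment": the same for the moment, N m; "finger_gap": finger opening in mm.
Only numpy, scipy, OpenCV 4.12 (cv2) and the standard library are available. Lean on these libraries where they do the work, as an engineer would, in place of code of your own. Each camera call takes 0.05 s, during which the arm holds its last target.

## Task

The three watches on the watchmaker's bench have been put back on each other's plates: move them so that each stands upright in the middle of the plate whose colour matches its dial. Only one watch fits on a plate, so park one on the empty grey plate on the way, letting go of it there; never stand a watch on the bare bench, tip it over or drop it, but set it down gently. Leave the oil bottle, the loupe and the screwdriver where they are.

Things in the scene. Friction and masses are not known exactly. Their poses are not given: they have to be found in the camera images.
- watch_red_mid (a point): The watch with the red dial: a steel watch head (39 mm across, red dial facing up, white hands) fixed on top of an upright round black plastic casing block, all one loose piece of about 0.13 kg. The block is a plain cylinder 50 mm in diameter and 30 mm high, to be gripped across its sides in any direction; with the watch the whole is 40 mm high. The point is at its centre, half-way up (20 mm above its underside); z is up along its axis.
- watch_green_mid (a point): The watch with the green dial: a steel watch head (39 mm across, green dial facing up, white hands) fixed on top of an upright round black plastic casing block, all one loose piece of about 0.13 kg. The block is a plain cylinder 50 mm in diameter and 30 mm high, to be gripped across its sides in any direction; with the watch the whole is 40 mm high. The point is at its centre, half-way up (20 mm above its underside); z is up along its axis.
- watch_blue_mid (a point): The watch with the blue dial: a steel watch head (39 mm across, blue dial facing up, white hands) fixed on top of an upright round black plastic casing block, all one loose piece of about 0.13 kg. The block is a plain cylinder 50 mm in diameter and 30 mm high, to be gripped across its sides in any direction; with the watch the whole is 40 mm high. The point is at its centre, half-way up (20 mm above its underside); z is up along its axis.
- plate_red: The red plate: a flat disc fixed to the bench, 90 mm in diameter, 10 mm high, with no rim, red with a pale round middle 62 mm across. Origin at the centre of its underside, on the bench; its flat top is 10 mm above the origin, z up.
- plate_green: The green plate: a flat disc fixed to the bench, 90 mm in diameter, 10 mm high, with no rim, green with a pale round middle 62 mm across. Origin at the centre of its underside, on the bench; its flat top is 10 mm above the origin, z up.
- plate_blue: The blue plate: a flat disc fixed to the bench, 90 mm in diameter, 10 mm high, with no rim, blue with a pale round middle 62 mm across. Origin at the centre of its underside, on the bench; its flat top is 10 mm above the origin, z up.
- plate_grey: The grey plate: a flat disc fixed to the bench, 90 mm in diameter, 10 mm high, with no rim, grey all over with a grey felt middle; it stands empty at the start. Origin at the centre of its underside, on the bench; its flat top is 10 mm above the origin, z up.
- oil_bottle: Bystander, not to be disturbed: small amber glass oil bottle with a black cap, 36 mm in diameter, 66 mm high. Origin at the centre of its underside.
- loupe: Bystander, not to be disturbed: black eye loupe standing on the bench, 38 mm in diameter, 30 mm high. Origin at the centre of its underside.
- screwdriver: Bystander, not to be disturbed: thin brass screwdriver with a yellow end, lying on the bench, 110 mm long along its x axis, 16 mm wide, 10 mm high. Origin under its middle, on the bench.

How it is judged:
By the outcome, as a careful person would: the job done as asked, in the order asked, and still so for the second after the job is handed in, with the robot touching nothing.
It also fails if it takes over 93 s, if anything falls off the work surface, if the arm or the gripper's body presses on something with over 40 N, if the wrist force passes 120 N, or if a joint passes its speed limit or range.

## Working session

There is one attempt and no reset: what is moved stays moved. The work goes in short steps, Python scripts to look and compute and a shell command to move; the robot and the scene stay as the last step left them, time stands still between calls to the robot, and variables do not carry over. Pictures are saved under pics/ and viewed, and the job is handed in when it is done.

```bash
mkdir -p pics; ls
python3 - <<'E'
from cell import monitor, optics
import cv2,numpy as np
print(monitor.read_state())
for n in("top","scene"):
    c=optics.camera(n); cv2.imwrite(f"pics/{n}0.png",c["frame"][:,:,::-1]); print(n,c["fx"],c["fy"],c["cx"],c["cy"],c["R"],c["t"])
E
```

```text
pics
{'clock': 0.0, 'joints': array([-1.33561676e+00,  3.00492501e-01,  1.52160102e+00, -5.52890967e-05,
        1.32071892e+00, -6.66004400e-02]), 'qd': array([6.80566208e-04, 1.93832362e-04, 6.90992313e-05, 1.40203440e-03,
       1.16989441e-04, 1.40920568e-03]), 'effort': array([ 1.72353277e-03, -5.31801581e+01, -3.52735054e+01,  7.08469329e-02,
        2.43713718e-02, -1.08839333e-04]), 'eef_pos': array([ 163.38930876, -524.87925553,  204.86616766]), 'eef_rot': array([-1.57201697e+00,  2.77444536e-05, -2.83979895e+00]), 'wrist_force': array([0.13135815, 0.64168595, 0.05317395]), 'moment': array([-0.03798136, -0.04336374, -0.02342949]), 'finger_gap': 94.08378614876665}
top 427.6458825960452 427.6458825960452 311.2129409976709 196.69005993788778 [[-0.18073604 -0.98353054  0.00146884]
 [-0.96020524  0.176126   -0.21676147]
 [ 0.21293283 -0.04058699 -0.97622349]] [ 56.14950338 597.56143716 854.80489923]
scene 510.0394560683509 510.0394560683509 318.3578828568854 204.30117152998548 [[ 0.80455314  0.59366374 -0.01605011]
 [ 0.45387686 -0.63208928 -0.62805965]
 [-0.38300134  0.4980226  -0.77799966]] [-476.43080054 -249.3652625  1219.21352282]
```

View pics/top0.png

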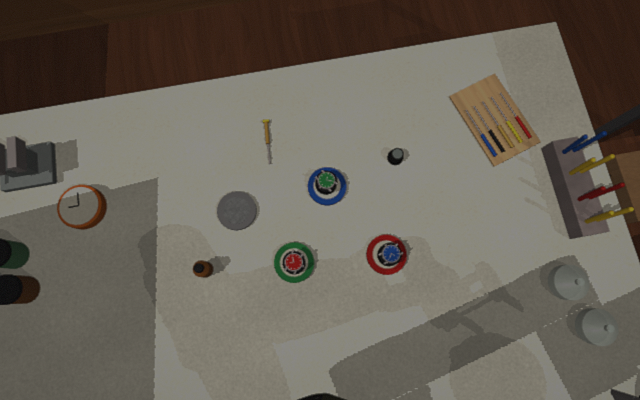

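View pics/scene0.png

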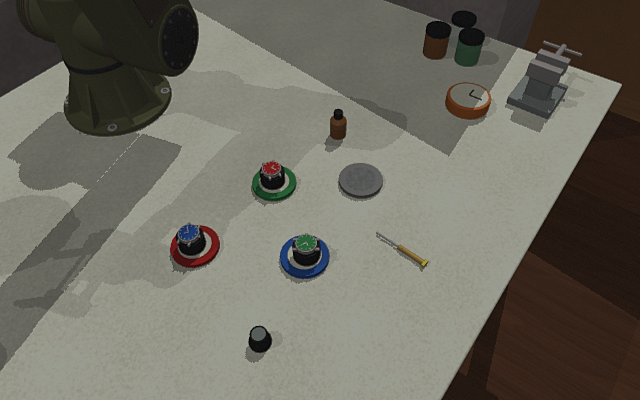

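The top view shows the red watch on the green plate (294,262), the green watch on the blue plate (327,184), and the blue watch on the red plate (388,254). The grey plate is empty (237,210). The bottle is at (203,268), the loupe at (396,156) and the screwdriver at (267,140).

```bash
cat > h.py <<'E'
from cell import monitor, optics
import cv2,numpy as np
def cloud(n,c=None):
    c=c or optics.camera(n); z=c["range_z"].astype(float); v,u=np.mgrid[:400,:640]
    P=np.stack([(u-c["cx"])/c["fx"]*z,(v-c["cy"])/c["fy"]*z,z],-1)
    W=(P-c["t"])@c["R"]; W[z==0]=np.nan
    return c["frame"],W
def cen(W,m):
    p=W[m]; (x,y),r=cv2.minEnclosingCircle(p[:,:2].astype(np.float32)); return np.round([x,y,2*r,np.median(p[:,2]),len(p)],1), np.round(p.mean(0),1)
def hsv(f): return cv2.cvtColor(f,cv2.COLOR_RGB2HSV)
COL={"red":lambda h:(h<8)|(h>172),"green":lambda h:(h>45)&(h<85),"blue":lambda h:(h>95)&(h<130)}
def big(m):
    n,l,s,_=cv2.connectedComponentsWithStats(m.astype(np.uint8),connectivity=8)
    return l==1+np.argmax(s[1:,4])
def measure(n):
    f,W=cloud(n); H=hsv(f); z=W[...,2]
    roi=(np.hypot(W[...,0],W[...,1])>250)&(np.hypot(W[...,0],W[...,1])<800)
    roi&=(W[...,0]>250)&(abs(W[...,1])<450)
    out={}
    for k,g in COL.items():
        m=roi&g(H[...,0])&(H[...,1]>110)&(H[...,2]>40)
        for nm,zz in(("dial",(z>35)&(z<75)),("plate",(z>3)&(z<18))):
            mm=m&zz
            if mm.sum()>15: out[k,nm]=cen(W,big(mm))
    return f,W,out
E
python3 - <<'E'
from h import *
for n,px in(("top",dict(grey=(237,210),bottle=(203,268),loupe=(396,156),drv=(267,140),gw=(327,182),rw=(294,262),bw=(390,254))),("scene",dict(grey=(361,180),bottle=(338,115),loupe=(260,335),drv=(400,248)))):
    f,W,o=measure(n); print(n)
    for k,v in o.items(): print(k,*v)
    for k,(u,v) in px.items(): print(k,W[v,u].round(1))
    u,v=px["grey"]; m=np.zeros((400,640),bool); m[v-30:v+30,u-30:u+30]=1
    print("grey",*cen(W,big(m&(W[...,2]>6)&(W[...,2]<15))))
E
```

```text
top
('red', 'dial') [470.3   9.5  34.1  49.6 186. ] [469.7   9.6  49.5]
('red', 'plate') [ 451.8 -195.4   89.2   10.2  599. ] [ 451.1 -193.6   10.1]
('green', 'dial') [633.9 -92.4  31.7  49.4 122. ] [633.5 -92.2  49.4]
('green', 'plate') [471.7   9.9  87.3   9.8 526. ] [471.   10.    9.8]
('blue', 'dial') [ 449.8 -197.7   32.    49.9  155. ] [ 449.8 -198.1   49.8]
('blue', 'plate') [629.2 -94.5  88.4   9.9 475. ] [624.9 -93.8   9.9]
grey [610.2 116.4   9. ]
bottle [490.  197.2  58.2]
loupe [ 664.5 -262.2   29.4]
drv [763.5  22.7   9.3]
gw [628.  -93.7  48.5]
rw [468.6   8.1  48.9]
bw [ 448.4 -196.    48. ]
grey [ 610.4  118.1   90.2    9.7 1177. ] [610.2 117.8   9.8]
scene
('red', 'dial') [470.7   9.9  35.1  49.3 147. ] [470.3   8.8  49.3]
('red', 'plate') [ 452.5 -195.7   93.6    9.4  691. ] [ 465.7 -203.4    9.3]
('green', 'dial') [632.9 -93.2  33.3  49.1 168. ] [633.6 -92.5  49.2]
('green', 'plate') [474.6   8.3  90.6   9.5 490. ] [483.1  -2.4   9.3]
('blue', 'dial') [ 449.4 -198.1   34.2   49.4  191. ] [ 450.2 -198.1   49.4]
('blue', 'plate') [631.2 -95.5  91.4   9.5 705. ] [ 639.1 -107.5    9.3]
grey [613.8 116.8   7.7]
bottle [498.7 198.3  64.1]
loupe [ 674.8 -266.2   30.3]
drv [763.2  19.2   8.3]
grey [ 613.2  118.1   94.2    9.8 1180. ] [613.  116.    9.8]
```

```bash
cat > go.py <<'E'
import sys,numpy as np
from cell import monitor
from scipy.spatial.transform import Rotation as R
s=monitor.read_state(); r=R.from_euler('xyz',s["eef_rot"]); d=np.array([float(a) for a in sys.argv[1:4]])-s["eef_pos"]
print("t",round(s["clock"],1),"pos",s["eef_pos"].round(1),"rot",s["eef_rot"].round(3),"gap",round(s["finger_gap"],1),"F",s["wrist_force"].round(1)); print("tx,ty,tz",(r.inv().apply(d)/200).round(3), "mm",d.round(1))
E
python3 go.py 470.5 9.5 140
```

```text
t 0.2 pos [ 163.4 -525.   205.1] rot [-1.572  0.    -2.84 ] gap 93.7 F [-0.5  0.7 -0.1]
tx,ty,tz [-2.26   0.327 -2.095] mm [307.1 534.5 -65.1]
```

```bash
python3 -m creep '[{"tx":-0.15,"ty":0,"tz":-0.14,"turn":0,"fingers":94},{"tx":-0.3,"ty":0,"tz":-0.28,"turn":0,"fingers":94},{"tx":-0.45,"ty":0,"tz":-0.42,"turn":0,"fingers":94},{"tx":-0.6,"ty":0,"tz":-0.56,"turn":0,"fingers":94},{"tx":-0.75,"ty":0,"tz":-0.7,"turn":0,"fingers":94},{"tx":-0.9,"ty":0,"tz":-0.84,"turn":0,"fingers":94},{"tx":-0.95,"ty":0,"tz":-0.9,"turn":0,"fingers":94},{"tx":-0.95,"ty":0,"tz":-0.9,"turn":0,"fingers":94},{"tx":-0.95,"ty":0,"tz":-0.9,"turn":0,"fingers":94}]' 20; python3 go.py 470.5 9.5 140
```

```text
clock: 1.1
eef_pos: [291.3, -297.0, 205.3]
eef_rot: [-1.571, 0.0, -2.839]
wrist_force: [-0.8, 0.0, -0.3]
finger_gap: 94.3
t 1.1 pos [ 291.3 -297.   205.3] rot [-1.571  0.    -2.839] gap 94.3 F [-0.8  0.  -0.3]
tx,ty,tz [-1.312  0.327 -1.196] mm [179.2 306.5 -65.3]
```

```bash
python3 -m creep '[{"tx":-0.15,"tz":-0.14},{"tx":-0.3,"tz":-0.28},{"tx":-0.45,"tz":-0.42},{"tx":-0.6,"tz":-0.56},{"tx":-0.75,"tz":-0.7},{"tx":-0.9,"tz":-0.84},{"tx":-0.95,"tz":-0.9},{"tx":-0.95,"tz":-0.9},{"tx":-0.95,"tz":-0.9}]'; python3 go.py 470.5 9.5 140
```

```text
t 1.1 pos [ 291.3 -297.   205.3] rot [-1.571  0.    -2.839] gap 94.3 F [-0.8  0.  -0.3]
tx,ty,tz [-1.312  0.327 -1.196] mm [179.2 306.5 -65.3]$[0]: bad value
```

```bash
ls
```

```text
go.py
h.py
pics
```

All keys are required in each row.

```bash
python3 -m creep '[{"tx":-0.15,"ty":0,"tz":-0.14,"turn":0,"fingers":94},{"tx":-0.3,"ty":0,"tz":-0.28,"turn":0,"fingers":94},{"tx":-0.45,"ty":0,"tz":-0.42,"turn":0,"fingers":94},{"tx":-0.6,"ty":0,"tz":-0.56,"turn":0,"fingers":94},{"tx":-0.75,"ty":0.05,"tz":-0.7,"turn":0,"fingers":94},{"tx":-0.9,"ty":0.1,"tz":-0.8,"turn":0,"fingers":94},{"tx":-1,"ty":0.15,"tz":-0.91,"turn":0,"fingers":94},{"tx":-1,"ty":0.15,"tz":-0.91,"turn":0,"fingers":94},{"tx":-1,"ty":0.15,"tz":-0.91,"turn":0,"fingers":94}]' 20; python3 go.py 470.5 9.5 140
```

```text
clock: 2.0
eef_pos: [428.1, -64.4, 175.1]
eef_rot: [-1.571, -0.001, -2.839]
wrist_force: [-0.2, -1.1, 0.3]
finger_gap: 93.8
t 2.0 pos [428.1 -64.4 175.1] rot [-1.571e+00 -1.000e-03 -2.839e+00] gap 93.8 F [-0.2 -1.1  0.3]
tx,ty,tz [-0.313  0.175 -0.289] mm [ 42.4  73.9 -35.1]
```

```bash
python3 -m creep '[{"tx":-0.15,"ty":0.05,"tz":-0.14,"turn":0,"fingers":94},{"tx":-0.25,"ty":0.15,"tz":-0.23,"turn":0,"fingers":94},{"tx":-0.313,"ty":0.3,"tz":-0.289,"turn":0,"fingers":94},{"tx":-0.313,"ty":0.4,"tz":-0.289,"turn":0,"fingers":94},{"tx":-0.313,"ty":0.425,"tz":-0.289,"turn":0,"fingers":94},{"tx":-0.313,"ty":0.425,"tz":-0.289,"turn":0,"fingers":94}]' 20; python3 go.py 470.5 9.5 14
python3 - <<'E'
from h import *
f,W=cloud("top"); g,_=cloud("scene")
cv2.imwrite("pics/a1.png",np.hstack([cv2.resize(f[150:350,150:450],(400,267)),cv2.resize(g[60:260,130:430],(400,267))])[:,:,::-1])
E
```

```text
clock: 2.6
eef_pos: [470.5, 8.2, 90.2]
eef_rot: [-1.571, -0.001, -2.841]
wrist_force: [-0.4, -0.1, 0.1]
finger_gap: 93.9
t 2.6 pos [470.5   8.2  90.2] rot [-1.571e+00 -1.000e-03 -2.841e+00] gap 93.9 F [-0.4 -0.1  0.1]
tx,ty,tz [-0.003  0.381 -0.006] mm [  0.    1.3 -76.2]
```

View pics/a1.png

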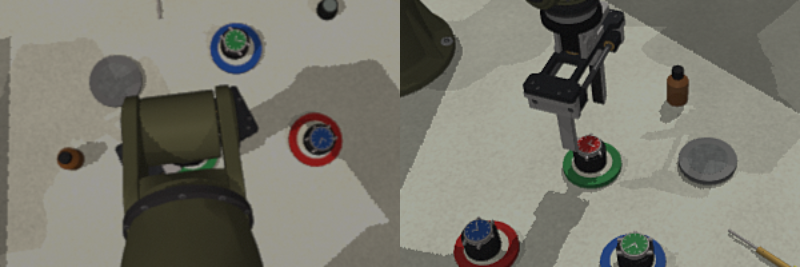

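The gripper straddles the red watch, which is at (590,148) in the right half. It is clear of the bottle (678,85). I'll descend and grip.

```bash
python3 -m creep '[{"tx":-0.003,"ty":0.1,"tz":-0.006,"turn":0,"fingers":94},{"tx":-0.003,"ty":0.2,"tz":-0.006,"turn":0,"fingers":94},{"tx":-0.003,"ty":0.28,"tz":-0.006,"turn":0,"fingers":94},{"tx":-0.003,"ty":0.34,"tz":-0.006,"turn":0,"fingers":94},{"tx":-0.003,"ty":0.37,"tz":-0.006,"turn":0,"fingers":94},{"tx":-0.003,"ty":0.38,"tz":-0.006,"turn":0,"fingers":94},{"tx":-0.003,"ty":0.38,"tz":-0.006,"turn":0,"fingers":80},{"tx":-0.003,"ty":0.38,"tz":-0.006,"turn":0,"fingers":70},{"tx":-0.003,"ty":0.38,"tz":-0.006,"turn":0,"fingers":64},{"tx":-0.003,"ty":0.38,"tz":-0.006,"turn":0,"fingers":58},{"tx":-0.003,"ty":0.38,"tz":-0.006,"turn":0,"fingers":54},{"tx":-0.003,"ty":0.38,"tz":-0.006,"turn":0,"fingers":50},{"tx":-0.003,"ty":0.38,"tz":-0.006,"turn":0,"fingers":46},{"tx":-0.003,"ty":0.38,"tz":-0.006,"turn":0,"fingers":44},{"tx":-0.003,"ty":0.38,"tz":-0.006,"turn":0,"fingers":44},{"tx":-0.003,"ty":0.38,"tz":-0.006,"turn":0,"fingers":44}]' 20; python3 go.py 611 118 90
```

```text
clock: 4.3
eef_pos: [471.4, 9.9, 15.4]
eef_rot: [-1.571, 0.001, -2.84]
wrist_force: [-0.3, 1.0, 1.3]
finger_gap: 49.7
t 4.3 pos [471.4   9.9  15.4] rot [-1.571e+00  1.000e-03 -2.840e+00] gap 49.7 F [-0.3  1.   1.3]
tx,ty,tz [-0.827 -0.372 -0.309] mm [139.6 108.1  74.6]
```

```bash
python3 -m creep '[{"tx":0,"ty":-0.05,"tz":0,"turn":0,"fingers":44},{"tx":0,"ty":-0.12,"tz":0,"turn":0,"fingers":44},{"tx":0,"ty":-0.22,"tz":0,"turn":0,"fingers":44},{"tx":-0.03,"ty":-0.3,"tz":-0.01,"turn":0,"fingers":44},{"tx":-0.1,"ty":-0.35,"tz":-0.04,"turn":0,"fingers":44},{"tx":-0.2,"ty":-0.35,"tz":-0.08,"turn":0,"fingers":44},{"tx":-0.32,"ty":-0.35,"tz":-0.12,"turn":0,"fingers":44},{"tx":-0.44,"ty":-0.35,"tz":-0.165,"turn":0,"fingers":44},{"tx":-0.56,"ty":-0.35,"tz":-0.21,"turn":0,"fingers":44},{"tx":-0.67,"ty":-0.35,"tz":-0.25,"turn":0,"fingers":44},{"tx":-0.76,"ty":-0.35,"tz":-0.285,"turn":0,"fingers":44},{"tx":-0.81,"ty":-0.35,"tz":-0.302,"turn":0,"fingers":44},{"tx":-0.827,"ty":-0.35,"tz":-0.309,"turn":0,"fingers":44},{"tx":-0.827,"ty":-0.35,"tz":-0.309,"turn":0,"fingers":44},{"tx":-0.827,"ty":-0.35,"tz":-0.309,"turn":0,"fingers":44}]' 20; python3 go.py 611 118 15.2;python3 - <<'E'
from h import *
f,W=cloud("top"); g,_=cloud("scene")
cv2.imwrite("pics/a2.png",np.hstack([cv2.resize(f[100:300,150:450],(400,267)),cv2.resize(g[60:260,200:500],(400,267))])[:,:,::-1])
E
```

```text
clock: 5.8
eef_pos: [610.6, 117.6, 85.7]
eef_rot: [-1.571, 0.001, -2.841]
wrist_force: [-0.3, -0.3, -0.4]
finger_gap: 49.8
t 5.8 pos [610.6 117.6  85.7] rot [-1.571e+00  1.000e-03 -2.841e+00] gap 49.8 F [-0.3 -0.3 -0.4]
tx,ty,tz [-0.002  0.353 -0.001] mm [  0.4   0.4 -70.5]
```

View pics/a2.png

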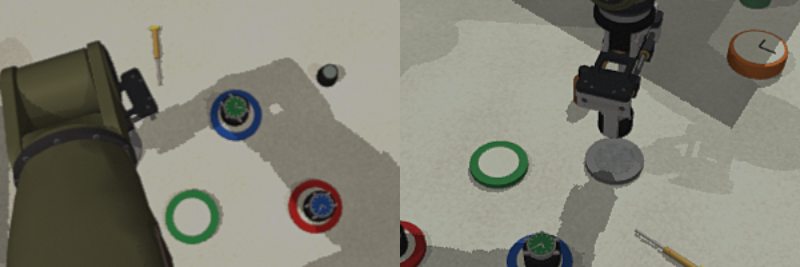

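The red watch hangs between the fingers over the grey plate (615,160), and the green plate (190,215) is empty. I'll lower it slowly.

```bash
python3 -m creep '[{"tx":-0.002,"ty":0.06,"tz":-0.001,"turn":0,"fingers":44},{"tx":-0.002,"ty":0.14,"tz":-0.001,"turn":0,"fingers":44},{"tx":-0.002,"ty":0.22,"tz":-0.001,"turn":0,"fingers":44},{"tx":-0.002,"ty":0.28,"tz":-0.001,"turn":0,"fingers":44},{"tx":-0.002,"ty":0.32,"tz":-0.001,"turn":0,"fingers":44},{"tx":-0.002,"ty":0.335,"tz":-0.001,"turn":0,"fingers":44},{"tx":-0.002,"ty":0.342,"tz":-0.001,"turn":0,"fingers":44},{"tx":-0.002,"ty":0.345,"tz":-0.001,"turn":0,"fingers":44},{"tx":-0.002,"ty":0.345,"tz":-0.001,"turn":0,"fingers":44},{"tx":-0.002,"ty":0.345,"tz":-0.001,"turn":0,"fingers":44}]' 20; python3 go.py 611 118 15.2;python3 - <<'E'
from h import *
import time
for i in range(6):
    g,W=cloud("scene"); s=monitor.read_state(); print(s["eef_pos"].round(2),s["wrist_force"].round(2))
cv2.imwrite("pics/a3.png",cv2.resize(g[100:220,290:430],(700,600))[:,:,::-1])
E
```

```text
clock: 6.9
eef_pos: [611.2, 117.9, 17.2]
eef_rot: [-1.571, 0.001, -2.841]
wrist_force: [-0.4, 1.1, -1.3]
finger_gap: 49.5
t 6.9 pos [611.2 117.9  17.2] rot [-1.571e+00  1.000e-03 -2.841e+00] gap 49.5 F [-0.4  1.1 -1.3]
tx,ty,tz [ 0.001  0.01  -0.001] mm [-0.2  0.1 -2. ]
[611.22 117.93  17.14] [-0.55 -0.52 -0.97]
[611.2  117.91  17.09] [-0.56 -0.52 -1.17]
[611.16 117.92  17.03] [-0.59  0.43 -1.02]
[611.12 117.92  16.95] [-0.14 -0.28 -0.54]
[611.12 117.9   16.91] [-0.18  0.57 -0.52]
[611.07 117.91  16.87] [-0.32 -0.22 -0.46]
```

View pics/a3.png

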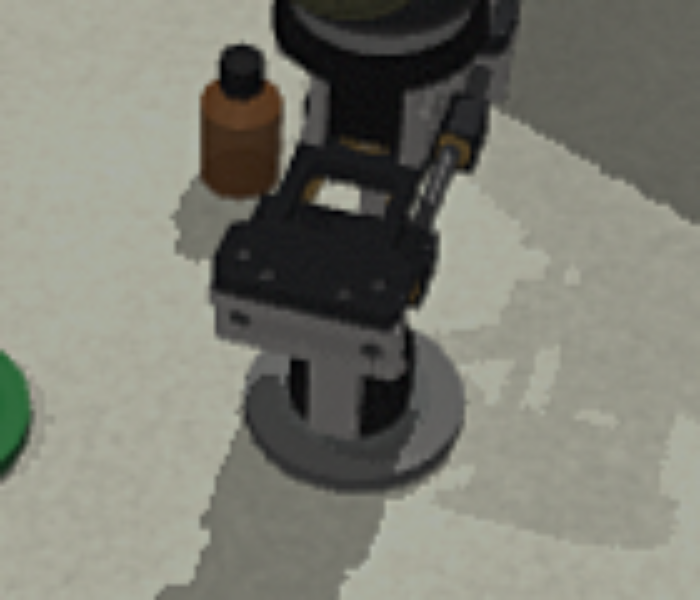

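The watch hovers about 1–2 mm above the grey plate, centred and clear of the bottle. I'll finish the last bit slowly.

```bash
python3 -m creep '[{"tx":0,"ty":0.003,"tz":0,"turn":0,"fingers":44},{"tx":0,"ty":0.005,"tz":0,"turn":0,"fingers":44},{"tx":0,"ty":0.007,"tz":0,"turn":0,"fingers":44},{"tx":0,"ty":0.008,"tz":0,"turn":0,"fingers":44},{"tx":0,"ty":0.008,"tz":0,"turn":0,"fingers":44},{"tx":0,"ty":0.008,"tz":0,"turn":0,"fingers":44},{"tx":0,"ty":0.008,"tz":0,"turn":0,"fingers":44},{"tx":0,"ty":0.008,"tz":0,"turn":0,"fingers":44}]' 20; python3 go.py 611 118 15
```

```text
clock: 8.0
eef_pos: [611.1, 117.9, 15.4]
eef_rot: [-1.571, 0.001, -2.841]
wrist_force: [-2.9, -0.1, 4.9]
finger_gap: 49.4
t 8.0 pos [611.1 117.9  15.4] rot [-1.571e+00  1.000e-03 -2.841e+00] gap 49.4 F [-2.9 -0.1  4.9]
tx,ty,tz [ 0.     0.002 -0.001] mm [-0.1  0.1 -0.4]
```

Contact: Fz is up to +5 N at TCP z 15.4. Releasing and rising.

```bash
python3 -m creep '[{"tx":0,"ty":0,"tz":0,"turn":0,"fingers":52},{"tx":0,"ty":0,"tz":0,"turn":0,"fingers":56},{"tx":0,"ty":0,"tz":0,"turn":0,"fingers":64},{"tx":0,"ty":0,"tz":0,"turn":0,"fingers":80},{"tx":0,"ty":0,"tz":0,"turn":0,"fingers":94},{"tx":0,"ty":0,"tz":0,"turn":0,"fingers":94},{"tx":0,"ty":-0.05,"tz":0,"turn":0,"fingers":94},{"tx":0,"ty":-0.15,"tz":0,"turn":0,"fingers":94},{"tx":0,"ty":-0.3,"tz":0,"turn":0,"fingers":94},{"tx":0,"ty":-0.42,"tz":0,"turn":0,"fingers":94},{"tx":0,"ty":-0.42,"tz":0,"turn":0,"fingers":94}]' 20; python3 go.py 633.5 -92.5 90
```

```text
clock: 9.1
eef_pos: [612.7, 118.1, 103.8]
eef_rot: [-1.57, 0.007, -2.841]
wrist_force: [0.2, -0.9, -0.3]
finger_gap: 93.8
t 9.1 pos [612.7 118.1 103.8] rot [-1.57   0.007 -2.841] gap 93.8 F [ 0.2 -0.9 -0.3]
tx,ty,tz [0.213 0.069 1.037] mm [  20.8 -210.6  -13.8]
```

```bash
python3 -m creep '[{"tx":0.03,"ty":0,"tz":0.15,"turn":0,"fingers":94},{"tx":0.07,"ty":0,"tz":0.35,"turn":0,"fingers":94},{"tx":0.12,"ty":0,"tz":0.55,"turn":0,"fingers":94},{"tx":0.16,"ty":0,"tz":0.75,"turn":0,"fingers":94},{"tx":0.19,"ty":0,"tz":0.9,"turn":0,"fingers":94},{"tx":0.213,"ty":0.02,"tz":1,"turn":0,"fingers":94},{"tx":0.213,"ty":0.05,"tz":1,"turn":0,"fingers":94},{"tx":0.213,"ty":0.05,"tz":1,"turn":0,"fingers":94},{"tx":0.213,"ty":0.05,"tz":1,"turn":0,"fingers":94}]' 20; python3 go.py 633.5 -92.5 14.8;python3 - <<'E'
from h import *
f,W,o=measure("scene")
for k,v in o.items(): print(k,*v)
cv2.imwrite("pics/a4.png",cv2.resize(f[90:290,150:450],(750,500))[:,:,::-1])
E
```

```text
clock: 10.0
eef_pos: [631.2, -84.4, 93.5]
eef_rot: [-1.57, 0.007, -2.84]
wrist_force: [0.3, 0.4, -0.4]
finger_gap: 93.8
t 10.0 pos [631.2 -84.4  93.5] rot [-1.57   0.007 -2.84 ] gap 93.8 F [ 0.3  0.4 -0.4]
tx,ty,tz [0.003 0.393 0.042] mm [  2.3  -8.1 -78.7]
('red', 'dial') [608.6 116.4  35.8  49.1 145. ] [609.4 116.3  49.1]
('red', 'plate') [ 454.2 -194.8   92.8    9.4  693. ] [ 465.6 -203.5    9.3]
('green', 'dial') [634.4 -92.4  34.4  49.1 132. ] [636.3 -90.6  49.2]
('green', 'plate') [467.4   7.8  90.4   9.6 268. ] [451.1   0.5   9.5]
('blue', 'dial') [ 450.4 -197.5   34.5   49.4  189. ] [ 450.1 -198.    49.3]
('blue', 'plate') [631.6 -95.5  90.6   9.3 659. ] [ 641.1 -108.2    9.2]
```

View pics/a4.png

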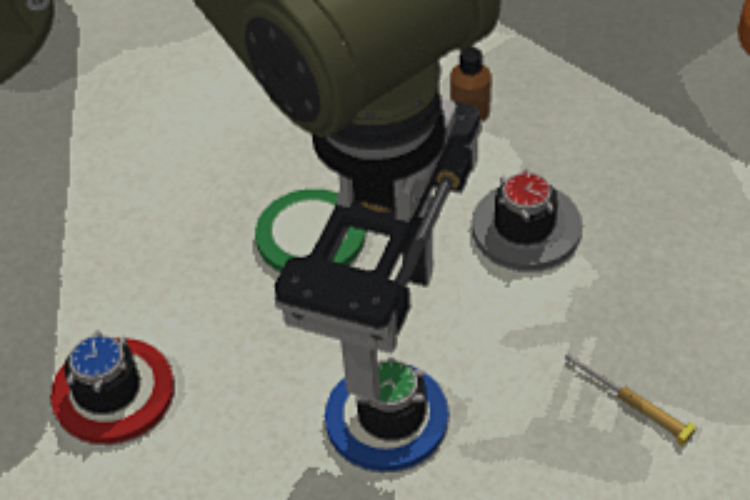

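The red watch stands upright on the grey plate at (525,205). The gripper is about 8 mm short of being centred over the green watch, so I'll align it while descending.

```bash
python3 -m creep '[{"tx":0.003,"ty":0,"tz":0.042,"turn":0,"fingers":94},{"tx":0.003,"ty":0,"tz":0.042,"turn":0,"fingers":94},{"tx":0.003,"ty":0.1,"tz":0.042,"turn":0,"fingers":94},{"tx":0.003,"ty":0.2,"tz":0.042,"turn":0,"fingers":94},{"tx":0.003,"ty":0.28,"tz":0.042,"turn":0,"fingers":94},{"tx":0.003,"ty":0.34,"tz":0.042,"turn":0,"fingers":94},{"tx":0.003,"ty":0.37,"tz":0.042,"turn":0,"fingers":94},{"tx":0.003,"ty":0.39,"tz":0.042,"turn":0,"fingers":94},{"tx":0.003,"ty":0.392,"tz":0.042,"turn":0,"fingers":80},{"tx":0.003,"ty":0.392,"tz":0.042,"turn":0,"fingers":70},{"tx":0.003,"ty":0.392,"tz":0.042,"turn":0,"fingers":64},{"tx":0.003,"ty":0.392,"tz":0.042,"turn":0,"fingers":58},{"tx":0.003,"ty":0.392,"tz":0.042,"turn":0,"fingers":54},{"tx":0.003,"ty":0.392,"tz":0.042,"turn":0,"fingers":50},{"tx":0.003,"ty":0.392,"tz":0.042,"turn":0,"fingers":46},{"tx":0.003,"ty":0.392,"tz":0.042,"turn":0,"fingers":44},{"tx":0.003,"ty":0.392,"tz":0.042,"turn":0,"fingers":44},{"tx":0.003,"ty":0.392,"tz":0.042,"turn":0,"fingers":44}]' 20; python3 go.py 472 9.5 85
```

```text
clock: 11.85
eef_pos: [633.8, -92.4, 15.5]
eef_rot: [-1.57, 0.007, -2.84]
wrist_force: [-0.8, 0.5, 1.6]
finger_gap: 49.5
t 11.8 pos [633.8 -92.4  15.5] rot [-1.57   0.007 -2.84 ] gap 49.5 F [-0.8  0.5  1.6]
tx,ty,tz [ 0.618 -0.353 -0.727] mm [-161.8  101.9   69.5]
```

```bash
python3 -m creep '[{"tx":0,"ty":-0.05,"tz":0,"turn":0,"fingers":44},{"tx":0,"ty":-0.12,"tz":0,"turn":0,"fingers":44},{"tx":0,"ty":-0.22,"tz":0,"turn":0,"fingers":44},{"tx":0.02,"ty":-0.3,"tz":-0.024,"turn":0,"fingers":44},{"tx":0.07,"ty":-0.35,"tz":-0.08,"turn":0,"fingers":44},{"tx":0.14,"ty":-0.35,"tz":-0.165,"turn":0,"fingers":44},{"tx":0.22,"ty":-0.35,"tz":-0.26,"turn":0,"fingers":44},{"tx":0.3,"ty":-0.35,"tz":-0.353,"turn":0,"fingers":44},{"tx":0.38,"ty":-0.35,"tz":-0.447,"turn":0,"fingers":44},{"tx":0.46,"ty":-0.35,"tz":-0.541,"turn":0,"fingers":44},{"tx":0.53,"ty":-0.35,"tz":-0.624,"turn":0,"fingers":44},{"tx":0.58,"ty":-0.35,"tz":-0.682,"turn":0,"fingers":44},{"tx":0.61,"ty":-0.35,"tz":-0.718,"turn":0,"fingers":44},{"tx":0.618,"ty":-0.35,"tz":-0.727,"turn":0,"fingers":44},{"tx":0.618,"ty":-0.35,"tz":-0.727,"turn":0,"fingers":44},{"tx":0.618,"ty":-0.35,"tz":-0.727,"turn":0,"fingers":44}]' 20; python3 go.py 472 9.5 16.5;python3 - <<'E'
from h import *
g,W,o=measure("scene")
for k,v in o.items(): print(k,*v)
cv2.imwrite("pics/a5.png",cv2.resize(g[60:260,150:450],(750,500))[:,:,::-1])
E
```

```text
clock: 13.45
eef_pos: [472.6, 9.2, 84.7]
eef_rot: [-1.57, 0.008, -2.84]
wrist_force: [0.8, 0.0, -2.5]
finger_gap: 49.6
t 13.4 pos [472.6   9.2  84.7] rot [-1.57   0.008 -2.84 ] gap 49.6 F [ 0.8  0.  -2.5]
tx,ty,tz [ 0.005  0.341 -0.003] mm [ -0.6   0.3 -68.2]
('red', 'dial') [610.  117.   35.2  49.5 147. ] [609.8 115.9  49.5]
('red', 'plate') [ 453.  -197.2   91.4    9.5  692. ] [ 466.  -203.5    9.2]
('green', 'plate') [472.9   8.7  91.7   9.5 577. ] [478.4   3.    9.4]
('blue', 'dial') [ 450.  -196.9   35.4   49.2  189. ] [ 450.  -198.    49.2]
('blue', 'plate') [630.5 -95.3  92.6   9.4 855. ] [634.5 -99.6   9.3]
```

View pics/a5.png

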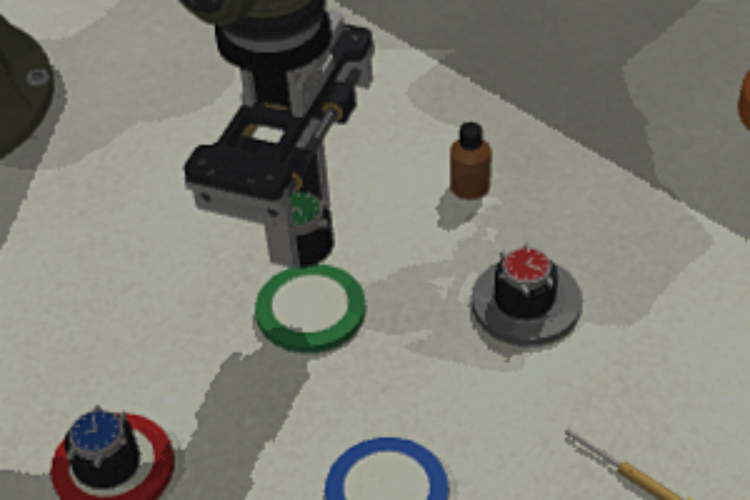

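The green watch is held level above the green plate (310,307). The blue plate (388,490) is now empty. I'll lower slowly.

```bash
python3 -m creep '[{"tx":0.004,"ty":0.06,"tz":-0.003,"turn":0,"fingers":44},{"tx":0.004,"ty":0.14,"tz":-0.003,"turn":0,"fingers":44},{"tx":0.004,"ty":0.22,"tz":-0.003,"turn":0,"fingers":44},{"tx":0.004,"ty":0.28,"tz":-0.003,"turn":0,"fingers":44},{"tx":0.004,"ty":0.315,"tz":-0.003,"turn":0,"fingers":44},{"tx":0.004,"ty":0.33,"tz":-0.003,"turn":0,"fingers":44},{"tx":0.004,"ty":0.336,"tz":-0.003,"turn":0,"fingers":44},{"tx":0.004,"ty":0.338,"tz":-0.003,"turn":0,"fingers":44},{"tx":0.004,"ty":0.34,"tz":-0.003,"turn":0,"fingers":44},{"tx":0.004,"ty":0.342,"tz":-0.003,"turn":0,"fingers":44},{"tx":0.004,"ty":0.344,"tz":-0.003,"turn":0,"fingers":44},{"tx":0.004,"ty":0.345,"tz":-0.003,"turn":0,"fingers":44},{"tx":0.004,"ty":0.345,"tz":-0.003,"turn":0,"fingers":44},{"tx":0.004,"ty":0.345,"tz":-0.003,"turn":0,"fingers":44}]' 20; python3 go.py 472 9.5 15.4
```

```text
clock: 14.9
eef_pos: [472.1, 9.6, 15.6]
eef_rot: [-1.57, 0.007, -2.84]
wrist_force: [-0.8, 0.3, -1.2]
finger_gap: 49.5
t 14.9 pos [472.1   9.6  15.6] rot [-1.57   0.007 -2.84 ] gap 49.5 F [-0.8  0.3 -1.2]
tx,ty,tz [0.001 0.001 0.001] mm [-0.1 -0.1 -0.2]
```

```bash
python3 -m creep '[{"tx":0,"ty":0.001,"tz":0,"turn":0,"fingers":44},{"tx":0,"ty":0.002,"tz":0,"turn":0,"fingers":44},{"tx":0,"ty":0.003,"tz":0,"turn":0,"fingers":44},{"tx":0,"ty":0.003,"tz":0,"turn":0,"fingers":44},{"tx":0,"ty":0.003,"tz":0,"turn":0,"fingers":44}]' 20; python3 go.py 472 9.5 15.4
```

```text
clock: 15.4
eef_pos: [472.2, 9.6, 15.4]
eef_rot: [-1.57, 0.008, -2.84]
wrist_force: [-4.2, -0.9, 8.6]
finger_gap: 49.4
t 15.4 pos [472.2   9.6  15.4] rot [-1.57   0.008 -2.84 ] gap 49.4 F [-4.2 -0.9  8.6]
tx,ty,tz [0.001 0.    0.   ] mm [-0.2 -0.1 -0. ]
```

```bash
python3 -m creep '[{"tx":0,"ty":0,"tz":0,"turn":0,"fingers":52},{"tx":0,"ty":0,"tz":0,"turn":0,"fingers":56},{"tx":0,"ty":0,"tz":0,"turn":0,"fingers":64},{"tx":0,"ty":0,"tz":0,"turn":0,"fingers":80},{"tx":0,"ty":0,"tz":0,"turn":0,"fingers":94},{"tx":0,"ty":0,"tz":0,"turn":0,"fingers":94},{"tx":0,"ty":-0.05,"tz":0,"turn":0,"fingers":94},{"tx":0,"ty":-0.15,"tz":0,"turn":0,"fingers":94},{"tx":0,"ty":-0.3,"tz":0,"turn":0,"fingers":94},{"tx":0,"ty":-0.42,"tz":0,"turn":0,"fingers":94},{"tx":0,"ty":-0.42,"tz":0,"turn":0,"fingers":94}]' 20; python3 go.py 450 -198 90
```

```text
clock: 16.5
eef_pos: [473.1, 9.5, 103.0]
eef_rot: [-1.568, 0.013, -2.84]
wrist_force: [-0.2, 0.1, -0.4]
finger_gap: 94.1
t 16.5 pos [473.1   9.5 103. ] rot [-1.568  0.013 -2.84 ] gap 94.1 F [-0.2  0.1 -0.4]
tx,ty,tz [0.419 0.062 0.956] mm [ -23.1 -207.5  -13. ]
```

```bash
python3 -m creep '[{"tx":0.06,"ty":0,"tz":0.14,"turn":0,"fingers":94},{"tx":0.15,"ty":0,"tz":0.34,"turn":0,"fingers":94},{"tx":0.24,"ty":0,"tz":0.54,"turn":0,"fingers":94},{"tx":0.33,"ty":0,"tz":0.74,"turn":0,"fingers":94},{"tx":0.39,"ty":0,"tz":0.88,"turn":0,"fingers":94},{"tx":0.419,"ty":0.02,"tz":0.956,"turn":0,"fingers":94},{"tx":0.419,"ty":0.05,"tz":0.956,"turn":0,"fingers":94},{"tx":0.419,"ty":0.05,"tz":0.956,"turn":0,"fingers":94},{"tx":0.419,"ty":0.05,"tz":0.956,"turn":0,"fingers":94},{"tx":0.419,"ty":0.05,"tz":0.956,"turn":0,"fingers":94}]' 20; python3 go.py 450 -198 14.8;python3 - <<'E'
from h import *
f,W,o=measure("scene")
for k,v in o.items(): print(k,*v)
cv2.imwrite("pics/a6.png",cv2.resize(f[90:290,130:430],(750,500))[:,:,::-1])
E
```

```text
clock: 17.5
eef_pos: [450.2, -197.2, 92.6]
eef_rot: [-1.568, 0.013, -2.839]
wrist_force: [0.7, -0.2, -0.4]
finger_gap: 93.8
t 17.5 pos [ 450.2 -197.2   92.6] rot [-1.568  0.013 -2.839] gap 93.8 F [ 0.7 -0.2 -0.4]
tx,ty,tz [0.007 0.389 0.002] mm [ -0.2  -0.8 -77.8]
('red', 'dial') [609.8 115.2  36.5  49.2 144. ] [609.6 116.   49.2]
('red', 'plate') [ 452.6 -195.4   92.8    9.5  687. ] [ 466.2 -203.5    9.3]
('green', 'dial') [472.4   8.2  33.   49.4 113. ] [472.3   9.1  49.4]
('green', 'plate') [473.6   8.2  90.2   9.4 498. ] [483.7  -2.7   9.2]
('blue', 'dial') [ 450.2 -198.8   33.7   49.5  188. ] [ 450.4 -198.1   49.4]
('blue', 'plate') [630.9 -96.   91.5   9.5 859. ] [634.5 -99.7   9.3]
```

View pics/a6.png

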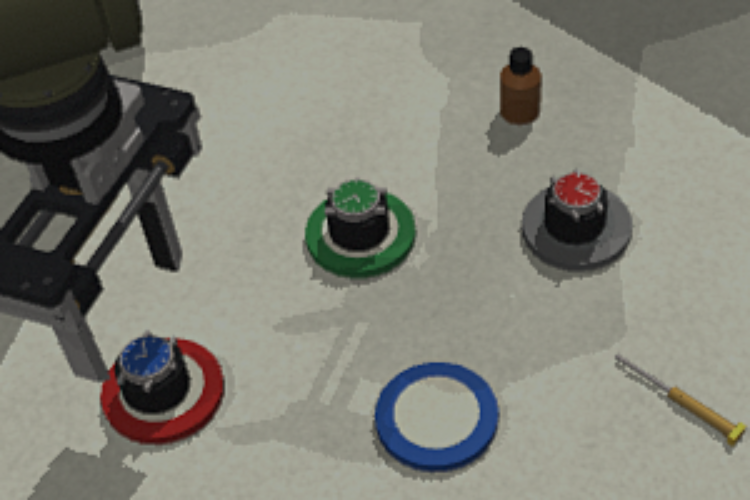

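The green watch sits centred on the green plate (360,225) and the red on grey. The gripper is over the blue watch (148,365). I'll descend and grip.

```bash
python3 -m creep '[{"tx":0.006,"ty":0.1,"tz":0.002,"turn":0,"fingers":94},{"tx":0.006,"ty":0.2,"tz":0.002,"turn":0,"fingers":94},{"tx":0.006,"ty":0.28,"tz":0.002,"turn":0,"fingers":94},{"tx":0.006,"ty":0.34,"tz":0.002,"turn":0,"fingers":94},{"tx":0.006,"ty":0.37,"tz":0.002,"turn":0,"fingers":94},{"tx":0.006,"ty":0.386,"tz":0.002,"turn":0,"fingers":94},{"tx":0.006,"ty":0.386,"tz":0.002,"turn":0,"fingers":80},{"tx":0.006,"ty":0.386,"tz":0.002,"turn":0,"fingers":70},{"tx":0.006,"ty":0.386,"tz":0.002,"turn":0,"fingers":64},{"tx":0.006,"ty":0.386,"tz":0.002,"turn":0,"fingers":58},{"tx":0.006,"ty":0.386,"tz":0.002,"turn":0,"fingers":54},{"tx":0.006,"ty":0.386,"tz":0.002,"turn":0,"fingers":50},{"tx":0.006,"ty":0.386,"tz":0.002,"turn":0,"fingers":46},{"tx":0.006,"ty":0.386,"tz":0.002,"turn":0,"fingers":44},{"tx":0.006,"ty":0.386,"tz":0.002,"turn":0,"fingers":44},{"tx":0.006,"ty":0.386,"tz":0.002,"turn":0,"fingers":44}]' 20; python3 go.py 630 -95 85
```

```text
clock: 19.15
eef_pos: [450.3, -197.9, 15.5]
eef_rot: [-1.568, 0.013, -2.839]
wrist_force: [-2.0, 1.8, 2.9]
finger_gap: 49.7
t 19.1 pos [ 450.3 -197.9   15.5] rot [-1.568  0.013 -2.839] gap 49.7 F [-2.   1.8  2.9]
tx,ty,tz [-1.015 -0.335 -0.222] mm [179.7 102.9  69.5]
```

```bash
python3 -m creep '[{"tx":0,"ty":-0.05,"tz":0,"turn":0,"fingers":44},{"tx":0,"ty":-0.12,"tz":0,"turn":0,"fingers":44},{"tx":0,"ty":-0.22,"tz":0,"turn":0,"fingers":44},{"tx":-0.03,"ty":-0.3,"tz":-0.007,"turn":0,"fingers":44},{"tx":-0.1,"ty":-0.34,"tz":-0.022,"turn":0,"fingers":44},{"tx":-0.2,"ty":-0.34,"tz":-0.044,"turn":0,"fingers":44},{"tx":-0.32,"ty":-0.34,"tz":-0.07,"turn":0,"fingers":44},{"tx":-0.44,"ty":-0.34,"tz":-0.096,"turn":0,"fingers":44},{"tx":-0.56,"ty":-0.34,"tz":-0.123,"turn":0,"fingers":44},{"tx":-0.68,"ty":-0.34,"tz":-0.149,"turn":0,"fingers":44},{"tx":-0.8,"ty":-0.34,"tz":-0.175,"turn":0,"fingers":44},{"tx":-0.9,"ty":-0.34,"tz":-0.197,"turn":0,"fingers":44},{"tx":-0.97,"ty":-0.34,"tz":-0.213,"turn":0,"fingers":44},{"tx":-1,"ty":-0.34,"tz":-0.222,"turn":0,"fingers":44},{"tx":-1,"ty":-0.34,"tz":-0.222,"turn":0,"fingers":44},{"tx":-1,"ty":-0.34,"tz":-0.222,"turn":0,"fingers":44},{"tx":-1,"ty":-0.34,"tz":-0.222,"turn":0,"fingers":44}]' 20; python3 go.py 630.5 -95 15.5;python3 - <<'E'
from h import *
g,W,o=measure("scene")
for k,v in o.items(): print(k,*v)
cv2.imwrite("pics/a7.png",cv2.resize(g[90:290,150:450],(750,500))[:,:,::-1])
E
python3 go.py 630.5 -95 15.5
```

```text
clock: 20.85
eef_pos: [626.6, -96.3, 86.1]
eef_rot: [-1.568, 0.013, -2.839]
wrist_force: [-0.3, -0.6, -1.0]
finger_gap: 49.2
t 20.9 pos [626.6 -96.3  86.1] rot [-1.568  0.013 -2.839] gap 49.2 F [-0.3 -0.6 -1. ]
tx,ty,tz [-0.016  0.353 -0.002] mm [  3.9   1.3 -70.6]
('red', 'dial') [609.6 116.5  36.9  49.3 147. ] [609.6 116.1  49.2]
('red', 'plate') [ 453.5 -195.6   93.     9.6  839. ] [ 457.3 -200.     9.5]
('green', 'dial') [471.5   7.6  32.1  49.1  89. ] [471.2   6.7  49.2]
('green', 'plate') [457.9  -9.8  72.    9.8 183. ] [455.8 -19.9   9.4]
('blue', 'plate') [631.9 -94.5  92.    9.4 731. ] [ 639.9 -104.3    9.3]
t 20.9 pos [626.7 -96.3  86.1] rot [-1.568  0.013 -2.839] gap 49.4 F [-0.1  0.5 -1.5]
tx,ty,tz [-0.016  0.353 -0.002] mm [  3.8   1.3 -70.6]
```

View pics/a7.png

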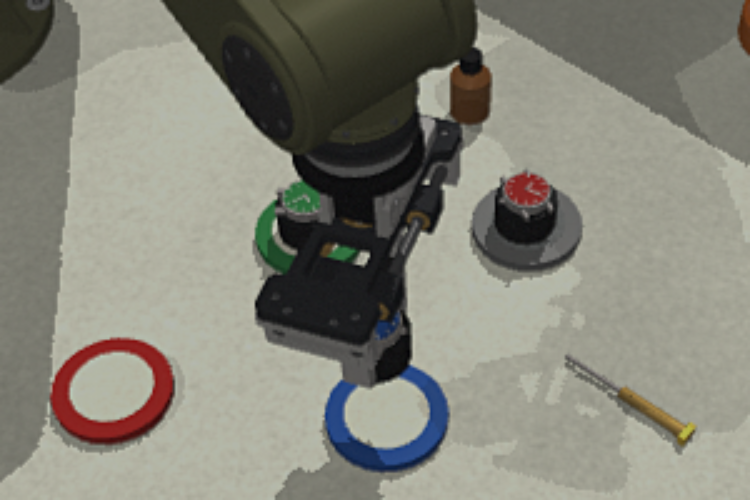

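The blue watch is held over the blue plate (388,415) and the red plate (112,388) is empty. Lowering.

```bash
python3 -m creep '[{"tx":-0.016,"ty":0.06,"tz":-0.002,"turn":0,"fingers":44},{"tx":-0.016,"ty":0.14,"tz":-0.002,"turn":0,"fingers":44},{"tx":-0.016,"ty":0.22,"tz":-0.002,"turn":0,"fingers":44},{"tx":-0.016,"ty":0.28,"tz":-0.002,"turn":0,"fingers":44},{"tx":-0.016,"ty":0.315,"tz":-0.002,"turn":0,"fingers":44},{"tx":-0.016,"ty":0.335,"tz":-0.002,"turn":0,"fingers":44},{"tx":-0.016,"ty":0.343,"tz":-0.002,"turn":0,"fingers":44},{"tx":-0.016,"ty":0.346,"tz":-0.002,"turn":0,"fingers":44},{"tx":-0.016,"ty":0.348,"tz":-0.002,"turn":0,"fingers":44},{"tx":-0.016,"ty":0.35,"tz":-0.002,"turn":0,"fingers":44},{"tx":-0.016,"ty":0.35,"tz":-0.002,"turn":0,"fingers":44},{"tx":-0.016,"ty":0.35,"tz":-0.002,"turn":0,"fingers":44},{"tx":-0.016,"ty":0.35,"tz":-0.002,"turn":0,"fingers":44},{"tx":-0.016,"ty":0.35,"tz":-0.002,"turn":0,"fingers":44}]' 20; python3 go.py 630.5 -95 15.4
```

```text
clock: 22.3
eef_pos: [630.6, -94.9, 16.2]
eef_rot: [-1.568, 0.013, -2.839]
wrist_force: [0.0, 0.1, -1.3]
finger_gap: 49.8
t 22.3 pos [630.6 -94.9  16.2] rot [-1.568  0.013 -2.839] gap 49.8 F [ 0.   0.1 -1.3]
tx,ty,tz [0.001 0.004 0.   ] mm [-0.1 -0.1 -0.8]
```

Lower by about 1 mm, release and lift in one call, so the contact load doesn't add to the tool tilt.

```bash
python3 -m creep '[{"tx":0,"ty":0.001,"tz":0,"turn":0,"fingers":44},{"tx":0,"ty":0.003,"tz":0,"turn":0,"fingers":44},{"tx":0,"ty":0.005,"tz":0,"turn":0,"fingers":44},{"tx":0,"ty":0.005,"tz":0,"turn":0,"fingers":44},{"tx":0,"ty":0.005,"tz":0,"turn":0,"fingers":44},{"tx":0,"ty":0.005,"tz":0,"turn":0,"fingers":44},{"tx":0,"ty":0.003,"tz":0,"turn":0,"fingers":52},{"tx":0,"ty":0.003,"tz":0,"turn":0,"fingers":56},{"tx":0,"ty":0.003,"tz":0,"turn":0,"fingers":64},{"tx":0,"ty":0.003,"tz":0,"turn":0,"fingers":80},{"tx":0,"ty":0.003,"tz":0,"turn":0,"fingers":94},{"tx":0,"ty":0.003,"tz":0,"turn":0,"fingers":94},{"tx":0,"ty":-0.05,"tz":0,"turn":0,"fingers":94},{"tx":0,"ty":-0.15,"tz":0,"turn":0,"fingers":94},{"tx":0,"ty":-0.3,"tz":0,"turn":0,"fingers":94},{"tx":0,"ty":-0.4,"tz":0,"turn":0,"fingers":94},{"tx":0,"ty":-0.4,"tz":0,"turn":0,"fingers":94}]' 20; python3 go.py 610.5 117.2 90
```

```text
clock: 24.0
eef_pos: [630.9, -95.3, 100.2]
eef_rot: [-1.565, 0.018, -2.839]
wrist_force: [0.5, 0.7, 0.3]
finger_gap: 94.2
t 24.0 pos [630.9 -95.3 100.2] rot [-1.565  0.018 -2.839] gap 94.2 F [0.5 0.7 0.3]
tx,ty,tz [-0.218  0.048 -1.045] mm [-20.4 212.5 -10.2]
```

```bash
python3 -m creep '[{"tx":-0.03,"ty":0,"tz":-0.15,"turn":0,"fingers":94},{"tx":-0.07,"ty":0,"tz":-0.35,"turn":0,"fingers":94},{"tx":-0.12,"ty":0,"tz":-0.55,"turn":0,"fingers":94},{"tx":-0.16,"ty":0,"tz":-0.75,"turn":0,"fingers":94},{"tx":-0.19,"ty":0,"tz":-0.9,"turn":0,"fingers":94},{"tx":-0.218,"ty":0.02,"tz":-1,"turn":0,"fingers":94},{"tx":-0.218,"ty":0.05,"tz":-1,"turn":0,"fingers":94},{"tx":-0.218,"ty":0.05,"tz":-1,"turn":0,"fingers":94},{"tx":-0.218,"ty":0.05,"tz":-1,"turn":0,"fingers":94},{"tx":-0.218,"ty":0.05,"tz":-1,"turn":0,"fingers":94}]' 20
python3 - <<'E'
from h import *
for n in("scene","top"):
    f,W,o=measure(n)
    for k,v in o.items(): print(k,*v)
    if n=="scene":cv2.imwrite("pics/a8.png",cv2.resize(f[90:290,150:450],(750,500))[:,:,::-1])
E
python3 go.py 610.5 117.2 14.8
```

```text
clock: 25.0
eef_pos: [613.4, 107.6, 89.8]
eef_rot: [-1.565, 0.018, -2.84]
wrist_force: [0.0, 0.1, 0.9]
finger_gap: 94.0
('red', 'dial') [609.8 117.3  33.5  49.1  85. ] [614.  119.3  49.1]
('red', 'plate') [ 452.1 -197.1   92.7    9.6  842. ] [ 457.9 -199.9    9.4]
('green', 'dial') [472.5   8.2  32.5  49.3 113. ] [472.4   9.2  49.4]
('green', 'plate') [473.4   8.5  90.7   9.6 495. ] [483.7  -2.8   9.4]
('blue', 'dial') [629.9 -95.2  34.4  49.3 198. ] [631.  -96.2  49.3]
('blue', 'plate') [631.2 -95.3  90.9   9.5 721. ] [ 639.4 -105.3    9.3]
('red', 'plate') [ 451.9 -195.1   88.6    9.9  614. ] [ 451.1 -194.3   10. ]
('green', 'dial') [471.9   9.   31.4  49.4 130. ] [472.1   9.6  49.3]
('green', 'plate') [471.7   9.8  87.2   9.8 524. ] [470.8  10.    9.8]
('blue', 'dial') [630.9 -95.9  32.5  49.6 137. ] [630.9 -95.6  49.7]
('blue', 'plate') [629.4 -94.1  88.   10.1 486. ] [627.1 -93.1  10. ]
t 25.1 pos [613.4 107.9  89.9] rot [-1.565  0.018 -2.84 ] gap 94.2 F [-0.3  0.7  0.2]
tx,ty,tz [ 0.007  0.375 -0.051] mm [ -2.9   9.3 -75.1]
```

View pics/a8.png

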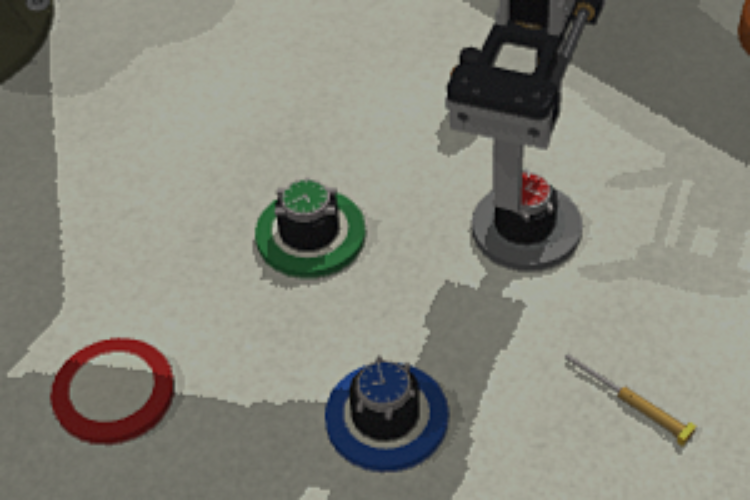

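Green and blue stand centred on their plates at (308,225) and (387,405), within about 1 mm. Now the red watch.

```bash
python3 -m creep '[{"tx":0.006,"ty":0,"tz":-0.051,"turn":0,"fingers":94},{"tx":0.006,"ty":0,"tz":-0.051,"turn":0,"fingers":94},{"tx":0.006,"ty":0.1,"tz":-0.051,"turn":0,"fingers":94},{"tx":0.006,"ty":0.2,"tz":-0.051,"turn":0,"fingers":94},{"tx":0.006,"ty":0.28,"tz":-0.051,"turn":0,"fingers":94},{"tx":0.006,"ty":0.34,"tz":-0.051,"turn":0,"fingers":94},{"tx":0.006,"ty":0.36,"tz":-0.051,"turn":0,"fingers":94},{"tx":0.006,"ty":0.373,"tz":-0.051,"turn":0,"fingers":94},{"tx":0.006,"ty":0.373,"tz":-0.051,"turn":0,"fingers":80},{"tx":0.006,"ty":0.373,"tz":-0.051,"turn":0,"fingers":70},{"tx":0.006,"ty":0.373,"tz":-0.051,"turn":0,"fingers":64},{"tx":0.006,"ty":0.373,"tz":-0.051,"turn":0,"fingers":58},{"tx":0.006,"ty":0.373,"tz":-0.051,"turn":0,"fingers":54},{"tx":0.006,"ty":0.373,"tz":-0.051,"turn":0,"fingers":50},{"tx":0.006,"ty":0.373,"tz":-0.051,"turn":0,"fingers":46},{"tx":0.006,"ty":0.373,"tz":-0.051,"turn":0,"fingers":44},{"tx":0.006,"ty":0.373,"tz":-0.051,"turn":0,"fingers":44},{"tx":0.006,"ty":0.373,"tz":-0.051,"turn":0,"fingers":44}]' 20; python3 go.py 451.7 -195.3 85
```

```text
clock: 26.9
eef_pos: [610.7, 117.3, 15.4]
eef_rot: [-1.565, 0.018, -2.84]
wrist_force: [-0.8, 0.2, 3.3]
finger_gap: 50.0
t 26.9 pos [610.7 117.3  15.4] rot [-1.565  0.018 -2.84 ] gap 50.0 F [-0.8  0.2  3.3]
tx,ty,tz [ 1.216 -0.363  1.259] mm [-159.  -312.6   69.6]
```

```bash
python3 -m creep '[{"tx":0,"ty":-0.05,"tz":0,"turn":0,"fingers":44},{"tx":0,"ty":-0.12,"tz":0,"turn":0,"fingers":44},{"tx":0,"ty":-0.22,"tz":0,"turn":0,"fingers":44},{"tx":0.02,"ty":-0.32,"tz":0.02,"turn":0,"fingers":44},{"tx":0.06,"ty":-0.4,"tz":0.06,"turn":0,"fingers":44},{"tx":0.12,"ty":-0.44,"tz":0.125,"turn":0,"fingers":44},{"tx":0.2,"ty":-0.45,"tz":0.207,"turn":0,"fingers":44},{"tx":0.29,"ty":-0.45,"tz":0.3,"turn":0,"fingers":44},{"tx":0.38,"ty":-0.45,"tz":0.393,"turn":0,"fingers":44},{"tx":0.47,"ty":-0.45,"tz":0.487,"turn":0,"fingers":44},{"tx":0.56,"ty":-0.45,"tz":0.58,"turn":0,"fingers":44},{"tx":0.65,"ty":-0.45,"tz":0.673,"turn":0,"fingers":44},{"tx":0.74,"ty":-0.45,"tz":0.766,"turn":0,"fingers":44},{"tx":0.82,"ty":-0.45,"tz":0.85,"turn":0,"fingers":44},{"tx":0.88,"ty":-0.45,"tz":0.911,"turn":0,"fingers":44},{"tx":0.91,"ty":-0.45,"tz":0.942,"turn":0,"fingers":44},{"tx":0.92,"ty":-0.45,"tz":0.953,"turn":0,"fingers":44},{"tx":0.92,"ty":-0.45,"tz":0.953,"turn":0,"fingers":44}]' 20; python3 go.py 451.7 -195.3 85
```

```text
clock: 28.7
eef_pos: [490.0, -119.3, 103.5]
eef_rot: [-1.564, 0.019, -2.84]
wrist_force: [0.4, -0.0, -1.1]
finger_gap: 49.4
t 28.7 pos [ 490.  -119.3  103.5] rot [-1.564  0.019 -2.84 ] gap 49.4 F [ 0.4 -0.  -1.1]
tx,ty,tz [0.298 0.089 0.306] mm [-38.3 -76.  -18.5]
```

```bash
python3 -m creep '[{"tx":0.05,"ty":0,"tz":0.05,"turn":0,"fingers":44},{"tx":0.12,"ty":0.02,"tz":0.123,"turn":0,"fingers":44},{"tx":0.2,"ty":0.04,"tz":0.205,"turn":0,"fingers":44},{"tx":0.26,"ty":0.07,"tz":0.267,"turn":0,"fingers":44},{"tx":0.29,"ty":0.09,"tz":0.298,"turn":0,"fingers":44},{"tx":0.298,"ty":0.09,"tz":0.306,"turn":0,"fingers":44},{"tx":0.298,"ty":0.09,"tz":0.306,"turn":0,"fingers":44},{"tx":0.298,"ty":0.09,"tz":0.306,"turn":0,"fingers":44},{"tx":0.298,"ty":0.09,"tz":0.306,"turn":0,"fingers":44}]' 20
python3 - <<'E'
from h import *
f,W,o=measure("scene")
for k,v in o.items(): print(k,*v)
cv2.imwrite("pics/a9.png",cv2.resize(f[90:290,130:430],(750,500))[:,:,::-1])
E
python3 go.py 451.7 -195.3 15.4
```

```text
clock: 29.6
eef_pos: [452.0, -194.9, 85.0]
eef_rot: [-1.564, 0.019, -2.84]
wrist_force: [-0.2, -0.3, -0.7]
finger_gap: 49.6
('red', 'plate') [ 453.5 -196.6   91.     9.5  758. ] [ 461.5 -202.     9.4]
('green', 'dial') [472.3   7.8  33.3  49.4 110. ] [472.5   9.   49.4]
('green', 'plate') [473.7   8.1  89.9   9.5 500. ] [483.8  -3.    9.3]
('blue', 'dial') [629.7 -96.9  34.7  49.2 198. ] [630.8 -96.2  49.2]
('blue', 'plate') [632.1 -95.4  91.3   9.3 724. ] [ 639.4 -105.3    9.2]
t 29.6 pos [ 452. -195.   85.] rot [-1.564  0.019 -2.84 ] gap 49.8 F [-0.  -0.5 -0.9]
tx,ty,tz [ 0.008  0.348 -0.001] mm [ -0.3  -0.3 -69.6]
```

View pics/a9.png

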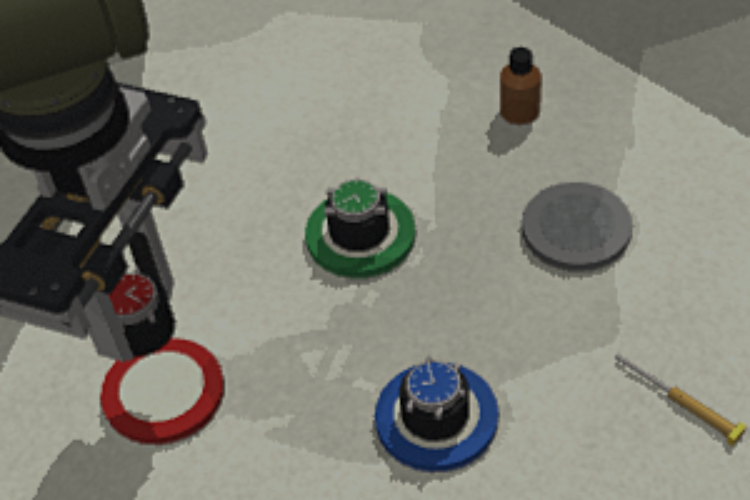

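The red watch is held over the red plate (162,388). Lowering.

```bash
python3 -m creep '[{"tx":0.007,"ty":0.06,"tz":-0.001,"turn":0,"fingers":44},{"tx":0.007,"ty":0.14,"tz":-0.001,"turn":0,"fingers":44},{"tx":0.007,"ty":0.22,"tz":-0.001,"turn":0,"fingers":44},{"tx":0.007,"ty":0.28,"tz":-0.001,"turn":0,"fingers":44},{"tx":0.007,"ty":0.315,"tz":-0.001,"turn":0,"fingers":44},{"tx":0.007,"ty":0.332,"tz":-0.001,"turn":0,"fingers":44},{"tx":0.007,"ty":0.339,"tz":-0.001,"turn":0,"fingers":44},{"tx":0.007,"ty":0.342,"tz":-0.001,"turn":0,"fingers":44},{"tx":0.007,"ty":0.344,"tz":-0.001,"turn":0,"fingers":44},{"tx":0.007,"ty":0.345,"tz":-0.001,"turn":0,"fingers":44},{"tx":0.007,"ty":0.345,"tz":-0.001,"turn":0,"fingers":44},{"tx":0.007,"ty":0.345,"tz":-0.001,"turn":0,"fingers":44},{"tx":0.007,"ty":0.345,"tz":-0.001,"turn":0,"fingers":44},{"tx":0.007,"ty":0.345,"tz":-0.001,"turn":0,"fingers":44}]' 20; python3 go.py 451.7 -195.3 15.4
```

```text
clock: 31.05
eef_pos: [452.0, -195.3, 16.0]
eef_rot: [-1.564, 0.019, -2.84]
wrist_force: [0.5, 0.4, -1.0]
finger_gap: 49.2
t 31.1 pos [ 452.  -195.3   16. ] rot [-1.564  0.019 -2.84 ] gap 49.2 F [ 0.5  0.4 -1. ]
tx,ty,tz [ 0.001  0.003 -0.   ] mm [-0.3 -0.  -0.6]
```

```bash
python3 -m creep '[{"tx":0,"ty":0.001,"tz":0,"turn":0,"fingers":44},{"tx":0,"ty":0.002,"tz":0,"turn":0,"fingers":44},{"tx":0,"ty":0.003,"tz":0,"turn":0,"fingers":44},{"tx":0,"ty":0.004,"tz":0,"turn":0,"fingers":44},{"tx":0,"ty":0.004,"tz":0,"turn":0,"fingers":44},{"tx":0,"ty":0.004,"tz":0,"turn":0,"fingers":44},{"tx":0,"ty":0.004,"tz":0,"turn":0,"fingers":44}]' 20; python3 go.py 451.7 -195.3 15.4
```

```text
clock: 31.75
eef_pos: [452.0, -195.3, 15.3]
eef_rot: [-1.564, 0.019, -2.84]
wrist_force: [-1.3, 0.3, 2.8]
finger_gap: 49.7
t 31.8 pos [ 452.  -195.3   15.3] rot [-1.564  0.019 -2.84 ] gap 49.7 F [-1.3  0.3  2.8]
tx,ty,tz [ 0.001 -0.001 -0.   ] mm [-0.3 -0.   0.1]
```

```bash
python3 -m creep '[{"tx":0,"ty":0.002,"tz":0,"turn":0,"fingers":44},{"tx":0,"ty":0.002,"tz":0,"turn":0,"fingers":44},{"tx":0,"ty":0.002,"tz":0,"turn":0,"fingers":52},{"tx":0,"ty":0.002,"tz":0,"turn":0,"fingers":56},{"tx":0,"ty":0.002,"tz":0,"turn":0,"fingers":64},{"tx":0,"ty":0.002,"tz":0,"turn":0,"fingers":80},{"tx":0,"ty":0.002,"tz":0,"turn":0,"fingers":94},{"tx":0,"ty":0.002,"tz":0,"turn":0,"fingers":94},{"tx":0,"ty":-0.05,"tz":0,"turn":0,"fingers":94},{"tx":0,"ty":-0.15,"tz":0,"turn":0,"fingers":94},{"tx":0,"ty":-0.3,"tz":0,"turn":0,"fingers":94},{"tx":0,"ty":-0.5,"tz":0,"turn":0,"fingers":94},{"tx":0.1,"ty":-0.7,"tz":0.2,"turn":0,"fingers":94},{"tx":0.3,"ty":-0.7,"tz":0.4,"turn":0,"fingers":94},{"tx":0.5,"ty":-0.7,"tz":0.6,"turn":0,"fingers":94},{"tx":0.5,"ty":-0.7,"tz":0.75,"turn":0,"fingers":94},{"tx":0.5,"ty":-0.7,"tz":0.75,"turn":0,"fingers":94},{"tx":0.5,"ty":-0.7,"tz":0.75,"turn":0,"fingers":94},{"tx":0.5,"ty":-0.7,"tz":0.75,"turn":0,"fingers":94},{"tx":0.5,"ty":-0.7,"tz":0.75,"turn":0,"fingers":94}]' 20
python3 - <<'E'
from h import *
for n in("scene","top"):
    f,W,o=measure(n); print(n)
    for k,v in o.items(): print(k,*v)
    cv2.imwrite(f"pics/f_{n}.png",f[:,:,::-1])
    px=dict(bottle=(203,268),loupe=(396,156),drv=(267,140)) if n=="top" else dict(bottle=(338,115),loupe=(260,335),drv=(400,248))
    for k,(u,v) in px.items(): print(k,W[v,u].round(1))
E
```

```text
clock: 33.75
eef_pos: [398.7, -367.1, 154.7]
eef_rot: [-1.564, 0.019, -2.838]
wrist_force: [0.2, -0.7, -0.4]
finger_gap: 93.9
scene
('red', 'dial') [ 451.6 -197.1   35.4   49.3  202. ] [ 451.8 -197.1   49.4]
('red', 'plate') [ 452.9 -195.1   92.3    9.5  696. ] [ 465.  -203.8    9.3]
('green', 'dial') [473.2   7.9  33.1  49.3 111. ] [472.3   9.2  49.3]
('green', 'plate') [473.1   7.6  90.6   9.5 495. ] [483.8  -2.8   9.4]
('blue', 'dial') [630.3 -95.6  33.7  49.2 196. ] [630.8 -96.1  49.2]
('blue', 'plate') [630.8 -95.3  90.7   9.3 725. ] [ 639.3 -105.3    9.2]
bottle [501.1 194.7  67.8]
loupe [ 675.1 -266.4   31. ]
drv [763.5  18.4   9.5]
top
('red', 'dial') [ 451.5 -196.5   34.1   49.6  195. ] [ 451.6 -196.5   49.6]
('red', 'plate') [ 452.  -195.6   89.3   10.1  610. ] [ 451.1 -194.6   10.1]
('green', 'dial') [471.8   8.8  31.6  49.3 125. ] [472.1   9.8  49.3]
('green', 'plate') [471.4  10.2  86.9   9.8 517. ] [470.8   9.9   9.7]
('blue', 'dial') [630.8 -96.1  33.1  49.5 136. ] [630.8 -95.7  49.6]
('blue', 'plate') [629.6 -95.1  89.2   9.9 496. ] [626.8 -93.5  10. ]
bottle [490.1 197.3  57.9]
loupe [ 663.9 -261.6   31.8]
drv [763.7  22.7   8.8]
```

View pics/f_scene.png

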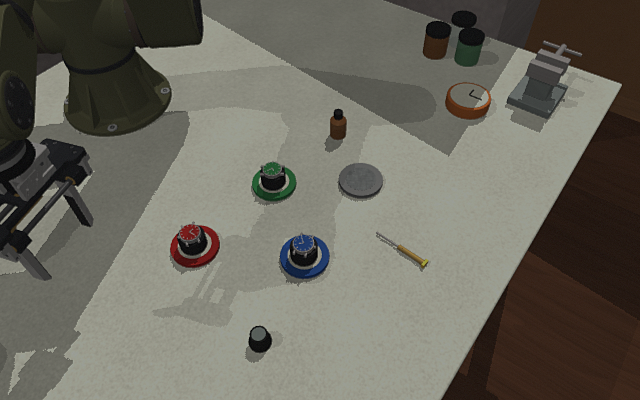

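View pics/f_top.png

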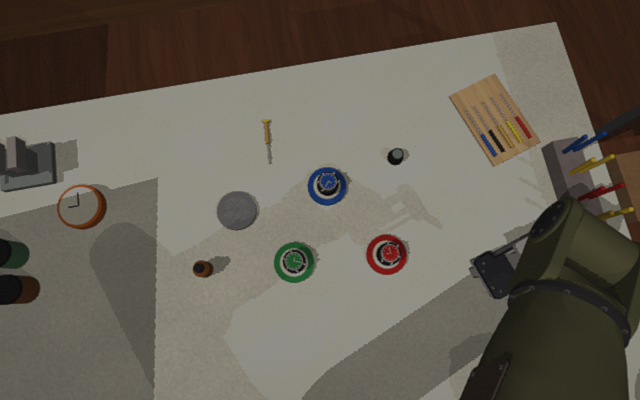

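Each watch stands on its matching plate: red (388,254), green (294,262) and blue (327,184) in the top view. The grey plate (237,210) is empty, the bystanders haven't moved and the robot is clear. Handing in.

Run:
```python
from cell import manip
print(manip.sign_off())
```

```text
the job is handed in; nothing more can be done
None
```

All three watches now stand upright on the plates that match their dials, and the job was handed in at about 34 s of the 93 s allowed. I parked the red watch on the grey plate and let go of it there. Then I moved green to the green plate, blue to the blue plate, and red from grey to the red plate.

**Final camera check:**
- **Position:** both cameras put each dial within about 2 mm of its plate's centre, with the dials at 49–50 mm, the height they should have standing on the plates.
- **Surroundings:** the grey plate is empty, and the bottle, loupe and screwdriver look unmoved. The arm is clear of everything.
- **Forces:** the wrist-force readings I took stayed under 10 N, including at set-down. I read them only at the end of each move, so I did not see any peaks in between.

**Small disagreements:**
- The two cameras differ by 1–2 mm on the plate centres, which is within their calibration.
- The tool picked up a tilt of about 1° over the set-downs, but the watches stand level at full height.

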